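Put the tall paste pen back in the bench cup

TASK

Take the tall paste-dispensing pen out of the black parking block and stand it upright, black cap down, in the steel holder cup, all the way down on the cup's bottom, and let go of it. Leave the short pen and the nut driver standing in the block.

Things in the scene. Friction and masses are not known exactly. Their poses are not given: they have to be found in the camera images.
- pen_mid (a point): The tall paste pen: round, 160 mm long, 18 mm in diameter, 30 to 65 g; lower 40 mm black cap with flat foot, white barrel above, black 12 mm button on the top 10 mm. Point on its axis half-way up, 80 mm above its foot; z along it to the button, up at the start. It stands loose and upright in one of the block's three sockets (which one varies), its foot 10 mm above the bench.
- cup_mouth (a point): Holder cup: open round steel tube on a black foot plate 80 x 80 x 7 mm, fixed to the bench. Outer diameter 52 mm, inner 46 mm, rim 90 mm above the bench, flat bottom 10 mm above the bench, so 80 mm deep. Point: centre of its mouth at rim height, z up. It is not the squat black tip-cleaner pot full of brass wool (80 mm wide, 40 mm high).
- short_mid (a point): Bystander: short pen of the same look, 18 mm in diameter, 100 mm long, in another socket of the block. Point on its axis half-way up; z along it, up at the start. The block is black, fixed, 200 x 50 x 35 mm, its three equal sockets 21 mm wide, 25 mm deep, 65 mm apart in a straight row; socket floors 10 mm above the bench. Top of the short pen: 110 mm above the bench.
- driver_mid (a point): Bystander: nut driver 120 mm long, handle up in the remaining socket of the block: steel socket 18 mm wide at the foot, thin shank, black handle up to 25 mm wide. Point on its axis half-way up, 60 mm above its foot; z along it, up at the start. Its top is 130 mm above the bench.
Things that resemble listed ones, but are neither listed nor needed, are in the scene too. Of the things that look like the part that bears cup_mouth, take the one that is farthest to the robot's left at the start.

How it is judged:
At the end, for the whole second after the job is handed in: The tall pen stands cap down in the cup: its middle within 30 mm of the cup axis and from 20 mm below to 12 mm above the rim, leaning under 0.45 rad. The short pen and the nut driver stand in the block, each within 30 mm of its start and leaning under 0.35 rad (horizontal distance between pen_mid and cup_mouth below 0.03 m and z of pen_mid in the frame of cup_mouth between -0.02 and 0.012 m and angle between pen_mid's own z axis and vertical below 0.45 rad and angle between each of short_mid, driver_mid's own z axis and vertical below 0.35 rad and distance of each of short_mid, driver_mid from where it was at the start of the episode below 0.03 m); the robot touches nothing.
It fails at once if the short pen is pulled out or knocked over (distance of short_mid from where it was at the start of the episode above 0.03 m or angle between short_mid's own z axis and vertical above 0.35 rad).
It fails at once if the nut driver is pulled out or knocked over (distance of driver_mid from where it was at the start of the episode above 0.03 m or angle between driver_mid's own z axis and vertical above 0.35 rad).
It also fails if it takes over 38 s, if anything falls off the work surface, if the arm or the gripper's body presses on something with over 40 N, if the wrist force passes 120 N, or if a joint passes its speed limit or range.

ROBOT

A 7-joint arm with a two-finger parallel gripper is mounted at the origin on the work surface. World frame = base frame: x ahead of the robot, y to its left, z up, the work surface at z = 0. Lengths are in m, angles in rad, forces in N, time in s.
With the tool pointing down it reaches from about 0.35 to 0.9 m from the base axis. Payload 8.1 kg.
Tool frame: the origin (TCP) lies at the very end of the fingers, on their centre line; the grasp point (between the pads) lies ctrl.grasp_offset behind it (ctrl.grasp_offset is the distance from the TCP to the grasp point, in m); z points along the fingers, y is the line along which they close (so a half turn about z gives the same grasp; the last joint's range is limited). The gripper opens to 85 mm and grips with 20 to 120 N. Pads are 22 mm wide; open, the fingers measure 114 mm over their backs; the gripper's body (76 mm by 85 mm) begins 54 mm behind the grasp point. The pads swing forward as they close: fully open they stand 13 mm farther back than shut.
Start: joints at [1.231, 0.434, 0.025, 1.573, -0.012, 1.134, -0.075], TCP at [0.147, -0.608, 0.231] pointing down, gripper open.
Joint ranges: [-2.62, 2.62], [-0.44, 2.09], [-1.27, 1.32], [0.08, 2.57], [-1.32, 4.46], [0.12, 2], [-2.74, 2.74]. Speed limits (rad/s): [2.22, 2.22, 3.01, 3.01, 3.14, 3.14, 3.14].

INTERFACE

Orientations are given as a unit quaternion [w, x, y, z].
In Python, from rig import ctrl gives the robot as it stands.
- The arm moves only by the tool carry_out, never from a script. Its argument "rows" is a list that holds one entry, the list of rows, each a list of 7 numbers: the opening, from 0 (shut) to 1 (fully open), then the shift along the tool's x, y, z in m, then the turn, a rotation vector about the tool's x, y, z in degrees. A call has 1 to 12 rows; each row shifts and turns the commanded pose from where the row before left it, along the tool's axes as they then stand; what a row does not reach is not made up. A row lasts 1/8 s, in which the tool goes at most 62.5 mm and 10.7 degrees, less where a joint would pass 70% of its speed; a pose out of reach is approached as far as the arm can. A call is refused whole if a number of a shift passes 0.0625 or a number of a turn 10.7, either way. A call with a gripper value outside its range is refused whole. The fingers move at their own pace and stop on an object; "grip_force" is the grip in N (left out, the last holds). Time passes only in rows, so rows that do not move let the fingers close. It gives the time, the measured TCP pose, the force, the opening and the grip force at its end, in the units of the state.
- ctrl.state(): the state, without advancing time (a new reading comes with each control period).
- ctrl.camera(name): name is "side" or "top"; returns a dict with "image" (420x560x3 uint8, red, green, blue), "camera_matrix" (3x3 intrinsics, pixels), "world_to_cam" (4x4, takes a point from world to camera coordinates). Camera axes: x right, y down, z forward; pixel columns grow to the right and rows downward; lengths in m; the calibration is good to about 2 mm. A picture is of the moment at which its call begins. There is no depth.
- ctrl.finish_job(): hands the job in; it is judged then, once.
The state is a dict: "time": time; "qpos": joint angles; "qd": joint speeds; "joint_torque": joint torques, N m; "eef_pos": TCP position; "eef_rot": TCP orientation; "force": force on the tool from outside, world axes, zero at the start; "ft_torque": the same for the moment, N m; "opening": finger opening in m; "grasp_force": force on a finger pad.
Only numpy, scipy, OpenCV 4.12 (cv2) and the standard library are available. Lean on these libraries where they do the work, as an engineer would, in place of code of your own. Each camera call takes 0.05 s, during which the arm holds its last target. There are 200 camera calls.

## Working session

There is one attempt and no reset: what is moved stays moved. The work goes in short steps, Python scripts to look and compute and a tool call to move; the robot and the scene stay as the last step left them, time stands still between calls to the robot, and variables do not carry over. Pictures are saved under pics/ and viewed, at most 10 in all, crops included, and the job is handed in when it is done.

Besides the shell and the picture viewer there is one more tool, called as name([rows], argument=value, ...), one row to a line, values as JSON. carry_out: Moves the arm, as the interface text tells. Its arguments: {"type":"object","properties":{"rows":{"type":"array"},"grip_force":{"type":"number"}},"required":["rows"]}

```bash
mkdir -p pics; cat > h.py <<'E'
import numpy as np, cv2
from rig import ctrl
def snap(n,f):
    c=ctrl.camera(n); cv2.imwrite(f,c["image"][:,:,::-1]); np.savez(f"pics/{n}.npz",K=c["camera_matrix"],T=c["world_to_cam"]); return c
def cam(n):
    d=np.load(f"pics/{n}.npz"); return d["K"],d["T"]
def at(n,u,v,z):
    K,T=cam(n); d=T[:3,:3].T@np.linalg.solve(K,[u,v,1]); o=-T[:3,:3].T@T[:3,3]; return o+d*(z-o[2])/d[2]
def px(n,p):
    K,T=cam(n); q=K@(T[:3,:3]@np.array(p)+T[:3,3]); return q[:2]/q[2]
E
python3 - <<'E'
from h import *
for n in("side","top"):
    snap(n,f"pics/{n}0.png"); K,T=cam(n); print(n,-T[:3,:3].T@T[:3,3],T[:3,:3].round(2))
print(ctrl.state(),ctrl.grasp_offset)
E
```

```text
side [0.20913544 0.50436192 0.65835306] [[-0.86 -0.5  -0.01]
 [-0.35  0.61 -0.71]
 [ 0.37 -0.61 -0.7 ]]
top [ 0.34278672 -0.028893    0.90525693] [[ 0.01 -1.    0.  ]
 [-0.98 -0.01 -0.21]
 [ 0.21  0.   -0.98]]
{'time': 0.1, 'qpos': array([ 1.23137451,  0.43514911,  0.02494317,  1.57399113, -0.01161593,
        1.1339503 , -0.07512247]), 'qd': array([-4.85353521e-05, -1.18841439e-03,  1.58659996e-03, -3.86233685e-04,
       -9.81952978e-04,  5.02098773e-04,  7.13843981e-04]), 'joint_torque': array([ 1.92065396e-03, -6.71746874e+01,  1.02725811e+00, -3.16902852e+01,
        1.57313776e-02,  7.23508027e-03,  1.09926873e-05]), 'eef_pos': array([ 0.14650651, -0.60714494,  0.23061246]), 'eef_rot': array([-6.64347111e-04,  9.93001574e-01,  1.18099176e-01, -1.27835908e-04]), 'force': array([-0.22590891, -0.42564438,  0.56475298]), 'ft_torque': array([-0.02574322, -0.03435439, -0.03961749]), 'grasp_force': 0.0, 'opening': 0.0853118210875618} 0.0187
```

View pics/side0.png

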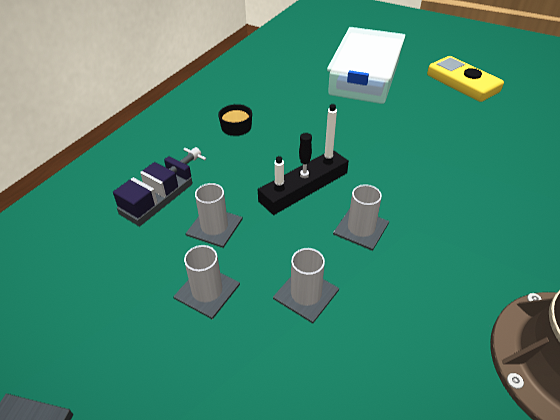

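View pics/top0.png

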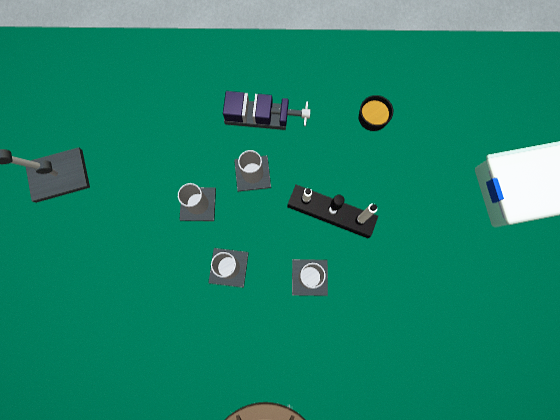

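The top view shows four identical cups, with rims at px (190,195), (250,161), (223,265) and (312,275). The brass-wool pot is at (375,112). The tall pen is at the right end of the block with its button at (373,206), the driver is in the middle at (337,202), and the short pen is at (308,190). By the description the cup should be the one at (190,195); I'll check that with numbers and a crop.

```bash
python3 - <<'E'
from h import *
for u,v in[(190,195),(250,161),(223,265),(312,275)]: print("top",at("top",u,v,.09).round(3))
for u,v in[(210,192),(202,258),(308,261),(366,194)]: print("side",at("side",u,v,.09).round(3))
print("pen",at("top",373.5,206,.17).round(3),at("side",333,107,.17).round(3))
print("short",at("top",308,190,.11).round(3),at("side",279,159,.11).round(3))
print("drv",at("top",338,200,.13).round(3),at("side",306,135,.13).round(3))
a=cv2.imread("pics/top0.png")[150:300,160:400]; b=cv2.imread("pics/side0.png")[90:320,160:400]
A=cv2.resize(a,(720,450)[:2],interpolation=2)
cv2.imwrite("pics/c1.png",A)
cv2.imwrite("pics/c2.png",cv2.resize(b,(600,575),interpolation=2))
E
```

```text
top [0.552 0.165 0.09 ]
top [0.629 0.039 0.09 ]
top [0.404 0.089 0.09 ]
top [ 0.386 -0.094  0.09 ]
side [0.628 0.038 0.09 ]
side [0.549 0.166 0.09 ]
side [0.404 0.09  0.09 ]
side [ 0.386 -0.094  0.09 ]
pen [ 0.513 -0.206  0.17 ] [ 0.507 -0.201  0.17 ]
short [ 0.56  -0.085  0.11 ] [ 0.555 -0.082  0.11 ]
drv [ 0.534 -0.144  0.13 ] [ 0.534 -0.148  0.13 ]
```

View pics/c1.png

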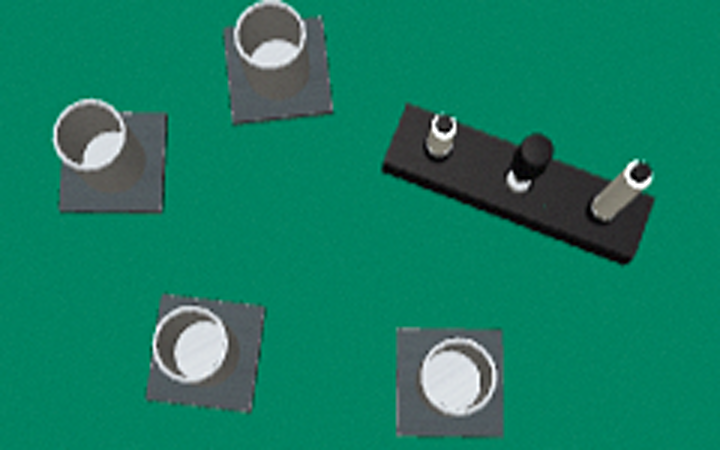

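View pics/c2.png

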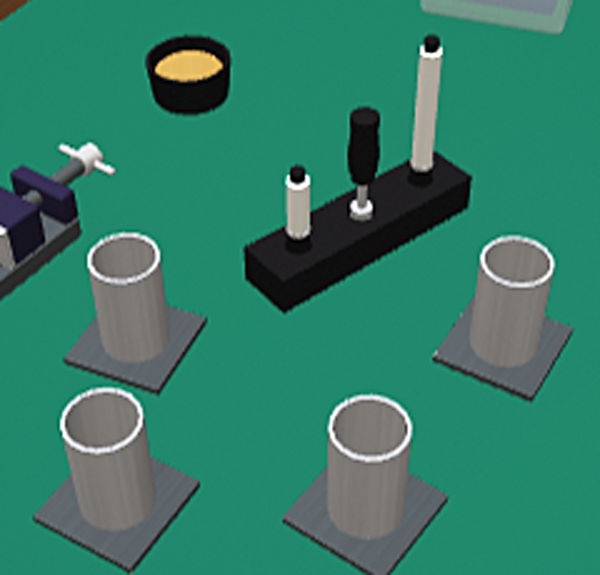

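The crops confirm the choice. The leftmost cup rim is at crop (89,135), px (190,195), and both cameras put it at about (0.551, 0.165). The tall pen is at the row end, around (0.510, -0.205), so I'll close the fingers across the row.

```bash
cat >> h.py <<'E'
from scipy.spatial.transform import Rotation as Ro
def plan(tgt,ydir,N,start=None):
    s=ctrl.state(); q=s["eef_rot"]; R=Ro.from_quat([q[1],q[2],q[3],q[0]]); p=s["eef_pos"]
    a=np.deg2rad(ydir); y=np.array([np.cos(a),np.sin(a),0]); z=np.array([0,0,-1.]); G=Ro.from_matrix(np.c_[np.cross(y,z),y,z])
    w=(R.inv()*G).as_rotvec(); d=(np.array(tgt)-p)/N; print("pos",p.round(4),"total rotvec deg",np.rad2deg(w).round(1),"total shift",R.inv().apply(d*N).round(4))
    for i in range(N): print((R*Ro.from_rotvec(w*i/N)).inv().apply(d).round(4),np.rad2deg(w/N).round(2))
E
python3 - <<'E'
from h import *
print(at("top",478,165,.05),at("top",490,222,.05))
plan([.510,-.205,.235],-21.5,11)
E
```

```text
[ 0.63920946 -0.47577704  0.05      ] [ 0.50757757 -0.48992425  0.05      ]
pos [ 0.1465 -0.6071  0.2306] total rotvec deg [ -0.1  -0.  -54.9] total shift [ 0.4477 -0.3057 -0.004 ]
[ 0.0407 -0.0278 -0.0004] [-0.01 -0.   -4.99]
[ 0.043  -0.0241 -0.0004] [-0.01 -0.   -4.99]
[ 0.0449 -0.0203 -0.0004] [-0.01 -0.   -4.99]
[ 0.0465 -0.0163 -0.0004] [-0.01 -0.   -4.99]
[ 0.0477 -0.0122 -0.0004] [-0.01 -0.   -4.99]
[ 0.0486 -0.008  -0.0004] [-0.01 -0.   -4.99]
[ 0.0491 -0.0037 -0.0004] [-0.01 -0.   -4.99]
[ 0.0493  0.0005 -0.0004] [-0.01 -0.   -4.99]
[ 0.049   0.0048 -0.0004] [-0.01 -0.   -4.99]
[ 0.0484  0.0091 -0.0004] [-0.01 -0.   -4.99]
[ 0.0475  0.0133 -0.0004] [-0.01 -0.   -4.99]
```

carry_out([
  [[1,0.041,-0.028,0,0,0,-5],[1,0.043,-0.024,0,0,0,-5],[1,0.045,-0.02,0,0,0,-5],[1,0.0465,-0.016,0,0,0,-5],[1,0.048,-0.012,0,0,0,-5],[1,0.0485,-0.008,0,0,0,-5],[1,0.049,-0.004,0,0,0,-5],[1,0.049,0,0,0,0,-5],[1,0.049,0.005,0,0,0,-5],[1,0.048,0.009,0,0,0,-5],[1,0.047,0.013,0,0,0,-5],[1,0,0,0,0,0,0]],
], grip_force=40)

```text
time: 1.6
eef_pos: [0.5116, -0.2019, 0.2311]
eef_rot: [-0.001, 0.824, 0.566, 0.001]
force: [-0.8, -0.5, -0.6]
opening: 0.0852
grasp_force: 0.0
```

```bash
python3 - <<'E'
from h import *
plan([.510,-.205,.235],-21.5,1)
snap("top","pics/t1.png"); snap("side","pics/s1.png")
a=cv2.imread("pics/top0.png") 
t=cv2.imread("pics/t1.png")[130:280,300:440]; s=cv2.imread("pics/s1.png")[20:220,250:420]
cv2.imwrite("pics/c3.png",np.hstack([cv2.resize(t,(420,450)),cv2.resize(s,(380,450))]))
E
```

```text
pos [ 0.5116 -0.2019  0.2311] total rotvec deg [-0.  -0.1  0.5] total shift [-0.0034 -0.0004 -0.0039]
[-0.0034 -0.0004 -0.0039] [-0.   -0.14  0.5 ]
```

View pics/c3.png

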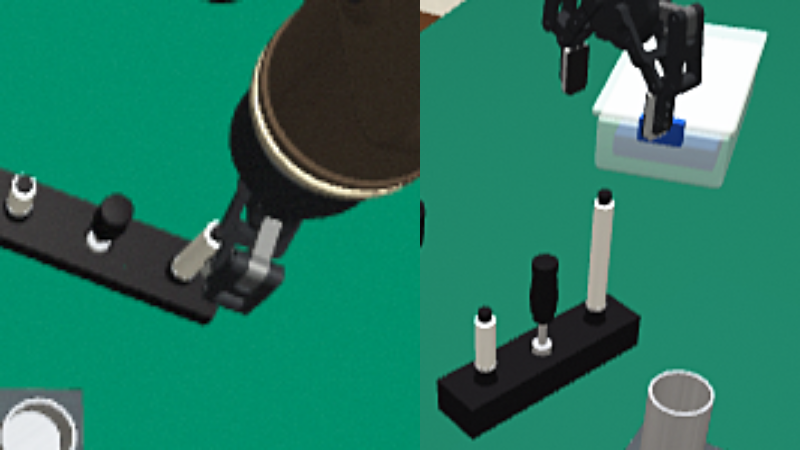

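The top half shows the pen at crop (205,240), just behind the near finger. The side half shows it upright at (603,195) below the fingers. I'll shift 3 mm along the row, descend and grip.

carry_out([
  [[1,-0.003,0,0.035,0,0,0],[1,0,0,0.04,0,0,0],[1,0,0,0.04,0,0,0],[1,0,0,0,0,0,0],[0,0,0,0,0,0,0],[0,0,0,0,0,0,0],[0,0,0,0,0,0,0],[0,0,0,0,0,0,0],[0,0,0,0,0,0,0],[0,0,0,0,0,0,0]],
], grip_force=40)

```text
time: 2.95
eef_pos: [0.5091, -0.2093, 0.1171]
eef_rot: [0.001, 0.826, 0.563, 0.001]
force: [1.1, 0.6, 6.2]
opening: 0.0166
grasp_force: 39.2
```

carry_out([
  [[0,0,0,-0.015,0,0,0],[0,0,0,-0.025,0,0,0],[0,0,0,-0.035,0,0,0],[0,0,0,-0.035,0,0,0],[0,0,0,-0.035,0,0,0],[0,0,0,0,0,0,0]],
])

```text
time: 3.7
eef_pos: [0.5094, -0.2091, 0.2647]
eef_rot: [0.002, 0.826, 0.563, 0.001]
force: [0.4, 0.3, -0.9]
opening: 0.0172
grasp_force: 39.2
```

```bash
python3 - <<'E'
from h import *
plan([.551,.165,.262],17,10)
snap("side","pics/s2.png")
cv2.imwrite("pics/c4.png",cv2.resize(cv2.imread("pics/s2.png")[0:240,220:460],(600,600)))
E
```

```text
pos [ 0.5094 -0.2091  0.2647] total rotvec deg [  0.3   0.1 -38.4] total shift [ 0.3634 -0.0979  0.0022]
[ 0.0363 -0.0098  0.0002] [ 0.03  0.01 -3.84]
[ 0.0369 -0.0073  0.0002] [ 0.03  0.01 -3.84]
[ 0.0373 -0.0048  0.0002] [ 0.03  0.01 -3.84]
[ 0.0376 -0.0023  0.0002] [ 0.03  0.01 -3.84]
[0.0376 0.0002 0.0003] [ 0.03  0.01 -3.84]
[0.0375 0.0027 0.0003] [ 0.03  0.01 -3.84]
[0.0373 0.0052 0.0003] [ 0.03  0.01 -3.84]
[0.0368 0.0077 0.0003] [ 0.03  0.01 -3.84]
[0.0362 0.0102 0.0003] [ 0.03  0.01 -3.84]
[0.0355 0.0126 0.0003] [ 0.03  0.01 -3.84]
```

View pics/c4.png

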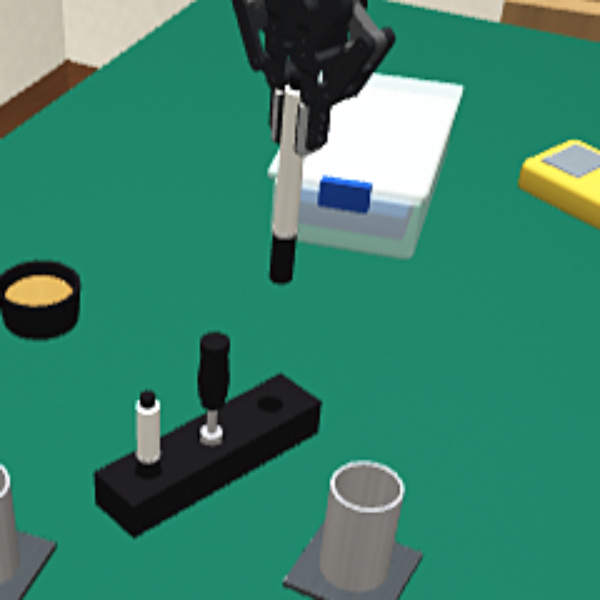

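The pen is held and out of the block, with its foot at crop (282,280), and the bystanders are still standing. I'll carry it above the cup.

carry_out([
  [[0,0.036,-0.01,0,0,0,-3.8],[0,0.037,-0.007,0,0,0,-3.8],[0,0.037,-0.005,0,0,0,-3.8],[0,0.0375,-0.002,0,0,0,-3.8],[0,0.0375,0,0,0,0,-3.8],[0,0.0375,0.003,0,0,0,-3.8],[0,0.037,0.005,0,0,0,-3.8],[0,0.037,0.008,0,0,0,-3.8],[0,0.036,0.01,0,0,0,-3.8],[0,0.0355,0.0125,0,0,0,-3.8],[0,0,0,0,0,0,0],[0,0,0,0,0,0,0]],
])

```text
time: 5.25
eef_pos: [0.5507, 0.1628, 0.2603]
eef_rot: [-0.0, 0.598, 0.801, -0.001]
force: [1.1, -0.7, -1.1]
opening: 0.0171
grasp_force: 39.2
```

```bash
python3 - <<'E'
from h import *
plan([.551,.165,.262],17,1)
snap("side","pics/s3.png"); snap("top","pics/t3.png")
p=ctrl.state()["eef_pos"]
for z in(.05,0,-.05,-.107): print(z,((px("side",p+[0,0,z])-[100,30])*[2,2]).round(1),((px("top",p+[0,0,z])-[120,120])*4).round(1))
s=cv2.imread("pics/s3.png")[30:330,100:300]; t=cv2.imread("pics/t3.png")[120:270,120:220]
cv2.imwrite("pics/c5.png",np.hstack([cv2.resize(s,(400,600)),cv2.resize(t,(400,600))]))
E
```

```text
pos [0.5507 0.1628 0.2603] total rotvec deg [-0.1  0.  -0.5] total shift [ 0.002   0.0009 -0.0017]
[ 0.002   0.0009 -0.0017] [-0.13  0.04 -0.47]
0.05 [161.3 222.2] [162.8 162. ]
0 [173.2 284.4] [197.5 201.5]
-0.05 [183.9 339.8] [227.5 235.6]
-0.107 [194.6 396.1] [257.  269.2]
```

View pics/c5.png

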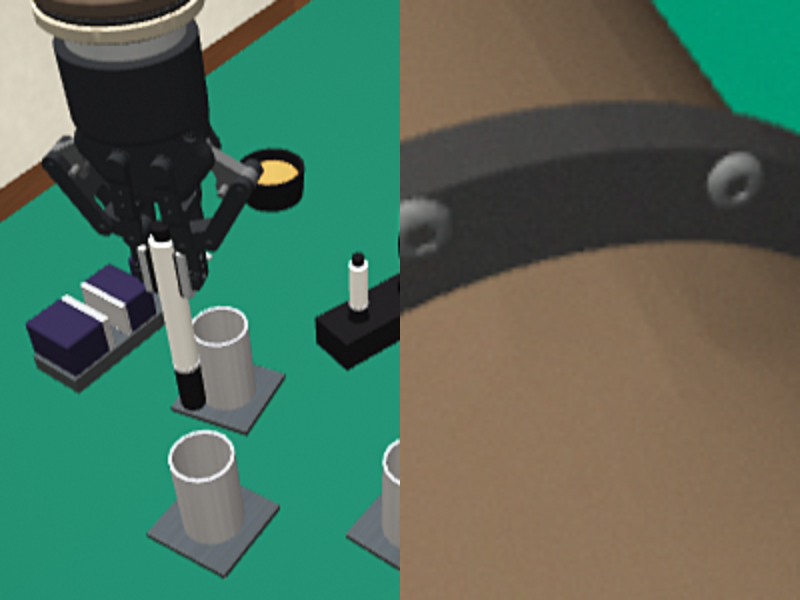

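The pen is nearly vertical above the left cup. Its foot is at crop (192,403), against a predicted (195,396), so the error is a few mm and well inside the 14 mm clearance. I'll lower it.

carry_out([
  [[0,0.002,0,0.02,0,0,0],[0,0,0,0.025,0,0,0],[0,0,0,0.025,0,0,0],[0,0,0,0.025,0,0,0],[0,0,0,0.02,0,0,0],[0,0,0,0.01,0,0,0],[0,0,0,0,0,0,0]],
])

```text
time: 6.22
eef_pos: [0.5505, 0.1648, 0.136]
eef_rot: [-0.0, 0.598, 0.801, -0.001]
force: [-0.3, 0.2, 0.0]
opening: 0.0168
grasp_force: 39.2
```

carry_out([
  [[0,0,0,0.005,0,0,0],[0,0,0,0.005,0,0,0],[0,0,0,0.003,0,0,0],[0,0,0,0,0,0,0],[0,0,0,0,0,0,0]],
])

```text
time: 6.85
eef_pos: [0.5507, 0.1657, 0.1234]
eef_rot: [0.0, 0.598, 0.802, 0.0]
force: [-0.4, 0.2, -1.1]
opening: 0.0168
grasp_force: 39.2
```

```bash
python3 - <<'E'
from h import *
snap("side","pics/s4.png")
cv2.imwrite("pics/c6.png",cv2.resize(cv2.imread("pics/s4.png")[80:330,100:350],(600,600)))
E
```

```text
(no output)
```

View pics/c6.png

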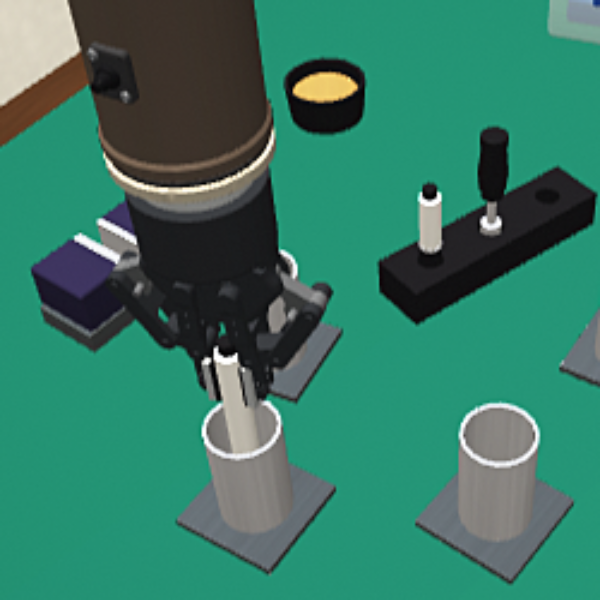

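The pen is inside the cup, entering the mouth at crop (242,430). I'll keep lowering it gently to the bottom.

carry_out([
  [[0,0,0,0.002,0,0,0],[0,0,0,0.002,0,0,0],[0,0,0,0.001,0,0,0],[0,0,0,0,0,0,0]],
])

```text
time: 7.4
eef_pos: [0.5506, 0.1656, 0.1182]
eef_rot: [-0.0, 0.598, 0.802, -0.0]
force: [0.1, -0.5, -1.0]
opening: 0.0169
grasp_force: 39.2
```

carry_out([
  [[0,0,0,0.001,0,0,0],[0,0,0,0.001,0,0,0],[0,0,0,0,0,0,0]],
])

```text
time: 7.78
eef_pos: [0.5511, 0.1659, 0.1171]
eef_rot: [0.0, 0.598, 0.802, 0.0]
force: [-0.8, -0.1, 7.2]
opening: 0.0171
grasp_force: 39.7
```

It has touched the bottom, with 7 N on the wrist. I'll release and withdraw upward.

carry_out([
  [[0.35,0,0,0,0,0,0],[0.4,0,0,0,0,0,0],[0.7,0,0,0,0,0,0],[0.7,0,0,0,0,0,0],[0.7,0,0,0,0,0,0],[0.7,0,0,-0.02,0,0,0],[0.7,0,0,-0.03,0,0,0],[0.7,0,0,-0.04,0,0,0],[0.7,0,0,-0.04,0,0,0],[0.7,0,0,-0.03,0,0,0],[0.7,0,0,0,0,0,0]],
])

```text
time: 9.15
eef_pos: [0.5517, 0.1664, 0.2788]
eef_rot: [0.001, 0.598, 0.802, 0.002]
force: [-0.1, 0.1, 0.1]
opening: 0.0593
grasp_force: 0.0
```

```bash
python3 - <<'E'
from h import *
snap("side","pics/s5.png")
cv2.imwrite("pics/c7.png",cv2.resize(cv2.imread("pics/s5.png")[80:330,100:350],(600,600)))
print((px("side",[.551,.165,.17])-[100,80])*2.4)
E
```

```text
[227.20793126 339.9796873 ]
```

View pics/c7.png

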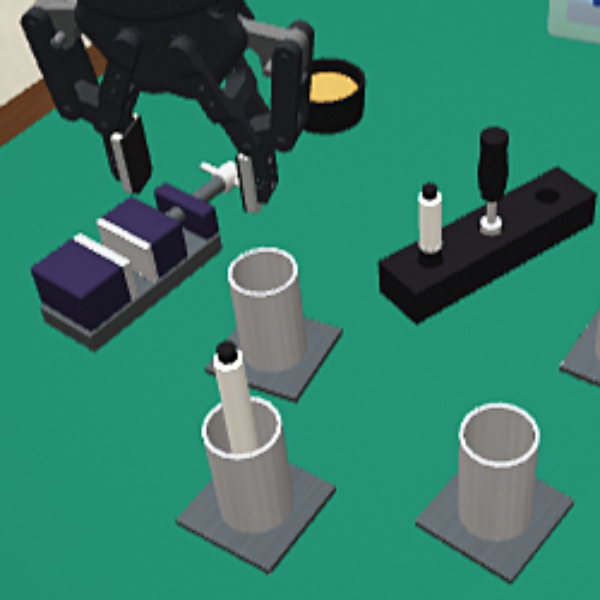

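The pen stands free and upright in the left cup. Its button is at crop (228,348), against a predicted (227,340) for a seated pen. The gripper is clear, and both bystanders are standing in the block.

```bash
python3 -c "from rig import ctrl; print(ctrl.finish_job())"
```

```text
the job is handed in; nothing more can be done
None
```

The tall pen is standing cap down on the bottom of the leftmost holder cup, released, with the short pen and the nut driver still in the block; the job is handed in, and no verdict came back.

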